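# Couple the lamp-arm foot onto its ball stand and latch it

## Task

Pick up the loose aluminium lamp-arm coupler and lower it, upright and with its latch lever still raised, onto the ball it fits - the smaller of the two stand balls - until its rim sits flush on the stand's round shoulder. Then press the latch lever fully down and let go. Do not drop the coupler, and leave the other things on the bench where they are.

Things in the scene. Friction and masses are not known exactly. Their poses are not given: they have to be found in the camera images.
- coupler_grip (a point): Mid-fin of loose aluminium coupler (0.53 kg, starts upright): cup open below, 56 mm wide, socket 40 wide, 90 mm flange as rim; point on its axis, 78 mm over rim underside. Fin 16 mm thick (y), 40 long (x), 56 to 96 over rim; cup top at 52. z up. Lever at +x (raised: 62 mm out, to 79 over rim), stub tube at -x, 72 out. Seated: 54 mm above ball centre, any yaw.
- stand_ball (a point): Centre of the smaller steel ball, 34 mm across, on a dark steel stand fixed to the worktop: 120 mm round foot, flat 90 mm round shoulder 50 mm above the worktop and 24 mm below this point. Frame upright. A like stand, 130 mm or more away on either side, carries a 52 mm ball, too big for the socket.
- latch (a joint): Lever angle (rad): 0 = raised about 41 degrees, 0.72 = fully down, level, at its stop; starts at 0 to 0.1. Stays where left; light friction, about 1 N at the pad. Pressed down it swings a hook in under the ball, so it must be up while the coupler goes on.
- latch_pad (a point): Top centre of the lever's black ribbed pad, 20 x 22 mm. Hinge along coupler y, 30 mm out at +x, 48 above rim underside; this point is 32 mm along the lever, whose end is at 42. Raised: 51 mm out from the coupler's axis, 72 above rim underside; down: 62 out, 52 above. A fingertip moving straight down 58 mm out from the axis presses it fully.

How it is judged:
By the outcome, as a careful person would: the job done as asked, in the order asked, and still so for the second after the job is handed in, with the robot touching nothing.
It also fails if it takes over 51 s, if anything falls off the work surface, if the arm or the gripper's body presses on something with over 40 N, if the wrist force passes 120 N, or if a joint passes its speed limit or range.

## Robot

A 6-joint arm with a two-finger parallel gripper is mounted at the origin on a cart in front of the work surface, level with it; the furniture and walls round the work are solid. World frame = base frame: x ahead of the robot, y to its left, z up, the work surface at z = 0. Lengths are in m, angles in rad, forces in N, time in s.
With the tool pointing down it reaches from about 0.275 to 0.85 m from the base axis. Payload 5.2 kg.
Tool frame: the origin (TCP) lies midway between the tips of the shut fingers; the grasp point (between the pads) lies 19 mm behind it; z points along the fingers, y is the line along which they close (so a half turn about z gives the same grasp; the last joint's range is limited). The gripper opens to 85 mm and grips with 20 to 120 N. Pads are 22 mm wide; open, the fingers measure 114 mm over their backs; the gripper's body (76 mm by 85 mm) begins 54 mm behind the grasp point. The pads swing forward as they close: fully open they stand 13 mm farther back than shut.
Start: joints at [0.909, 0.259, 1.535, -0, 1.348, -0.203], TCP at [0.244, 0.493, 0.231] pointing down, gripper open.
Joint ranges: [-3.14, 3.14], [-0.91, 2.08], [0.19, 2.58], [-1.22, 4.36], [0.22, 2.71], [-3.12, 3.12]. Speed limits (rad/s): [2.57, 2.57, 3.14, 3.14, 3.14, 3.14].

## Interface

Orientations are given as a unit quaternion [w, x, y, z].
In Python, from plant import r, cams gives the robot as it stands. The module is installed in compiled form; this text tells all that it offers.
- The arm moves only by the tool play_rows, never from a script. Its argument "increments" is a list of rows, each a list of 3 entries, a list of its own where there are three numbers: the shift along the world's x, y, z in mm, then the turn, a rotation vector about the world's x, y, z in degrees, then the opening in per cent of the stroke, from 0 (shut) to 100 (fully open). A call has 1 to 12 rows; each row is the pose to reach, as a shift and turn from the pose commanded when the call began; what a row does not reach only later rows make up. A row lasts 1/8 s, in which the tool goes at most 62.5 mm and 10.7 degrees, less where a joint would pass 70% of its speed; a pose out of reach is approached as far as the arm can. A call with a gripper value outside its range is refused whole. The fingers move at their own pace and stop on an object; the grip force is fixed at half the most. Time passes only in rows, so rows that repeat a pose let the fingers close. It gives the time, the measured TCP pose, the force, the opening and the grip force at its end, in the units of the state.
- r.get_state(): the state, without advancing time (a new reading comes with each control period).
- cams.camera(name): name is "scene" or "top"; returns the picture (420x560x3 uint8, red, green, blue); there is no depth.
- cams.get_calibration(name): a dict with "intrinsics" (3x3 intrinsics, pixels), "R" (3x3) and "t" (3): a world point X has camera coordinates R X + t. Camera axes: x right, y down, z forward; pixel columns grow to the right and rows downward; lengths in m; the calibration is good to about 2 mm. A picture is of the moment at which its call begins. get_calibration takes no time and is no camera call.
- r.close_job(): hands the job in; it is judged then, once.
The state is a dict: "clock": time; "joint_positions": joint angles; "qd": joint speeds; "joint_torque": joint torques, N m; "eef_pos": TCP position; "eef_rot": TCP orientation; "ft_force": force on the tool from outside, world axes, zero at the start; "wrist_torque": the same for the moment, N m; "opening": finger opening in m; "finger_force": force on a finger pad.
Only numpy, scipy, OpenCV 4.12 (cv2) and the standard library are available. Lean on these libraries where they do the work, as an engineer would, in place of code of your own. Each camera call takes 0.05 s, during which the arm holds its last target. There are 200 camera calls.

## Working session

There is one attempt and no reset: what is moved stays moved. The work goes in short steps, Python scripts to look and compute and a tool call to move; the robot and the scene stay as the last step left them, time stands still between calls to the robot, and variables do not carry over. Pictures are saved under pics/ and viewed, at most 10 in all, crops included, and the job is handed in when it is done.

Besides the shell and the picture viewer there is one more tool, called by a JSON object that holds its "api" and its "payload", one argument or row to a line. play_rows: Moves the arm, as the interface text tells. Its arguments: {"type":"object","properties":{"increments":{"type":"array"}},"required":["increments"]}

```bash
mkdir -p pics
python3 - <<'E'
from plant import r,cams
import cv2,numpy as np
for n in("scene","top"):
    im=cams.camera(n); cv2.imwrite(f"pics/{n}0.png",im[:,:,::-1])
    c=cams.get_calibration(n); R=np.array(c["R"]);print(n,np.round(c["intrinsics"],1).tolist(),(-R.T@np.array(c["t"])).round(3),R.round(3).tolist())
s=r.get_state();print(s["clock"],s["eef_pos"],s["eef_rot"],s["opening"])
E
```

```text
scene [[410.8, 0.0, 284.7], [0.0, 410.8, 209.0], [0.0, 0.0, 1.0]] [-0.008 -0.258  0.649] [[0.661, -0.751, 0.004], [-0.458, -0.407, -0.79], [0.595, 0.52, -0.613]]
top [[498.6, 0.0, 279.8], [0.0, 498.6, 209.6], [0.0, 0.0, 1.0]] [0.338 0.2   0.929] [[-0.025, -1.0, -0.001], [-0.979, 0.025, -0.202], [0.202, -0.004, -0.979]]
0.1 [0.2432623  0.49275171 0.23056361] [-3.45624639e-04  2.27385088e-01  9.73804570e-01 -7.49231724e-04] 0.08554827196488055
```

View pics/scene0.png

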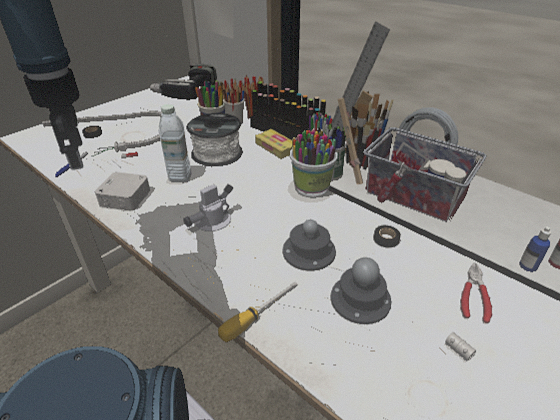

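View pics/top0.png

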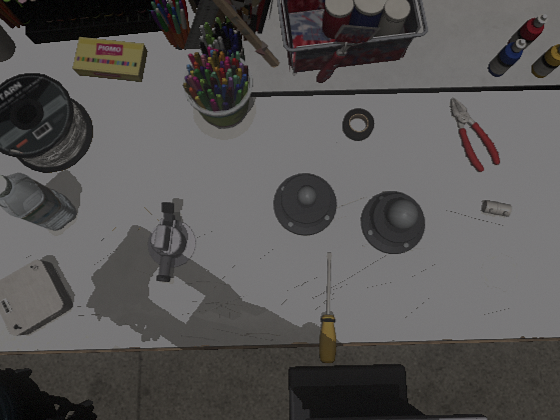

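The scene view shows the coupler near (212,205), the small ball at (310,227) and the big ball at (367,271). In the top view they are at (170,240), (307,196) and (403,212). The coupler's black pad is at top (168,207) and its stub at (164,275). I'll enlarge both for measuring.

Run:
```python
import cv2,numpy as np
t=cv2.imread("pics/top0.png");s=cv2.imread("pics/scene0.png")
f=lambda im,x,y,w,h,k:cv2.resize(im[y:y+h,x:x+w],None,fx=k,fy=k,interpolation=cv2.INTER_CUBIC)
a=f(t,130,190,80,100,5);b=f(s,175,175,80,100,5)
p=np.hstack([a,b]);p=np.clip(p.astype(float)*1.3,0,255).astype(np.uint8)
cv2.imwrite("pics/c1.png",p)
```

```text
(no output)
```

View pics/c1.png

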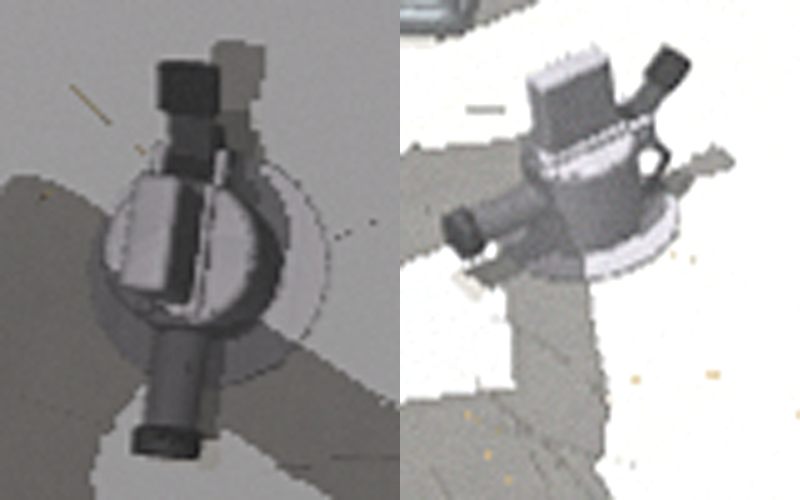

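The crop shows the fin's top face centred at top px (159.8,236.8) and scene px (209.2,188.6). The pad is at top (167.6,207.6) and scene (228.6,188.6), with the lever raised. The flange is centred near top (172,244).

```bash
cat > h.py <<'E'
from plant import r,cams
import cv2,numpy as np
def ray(n,p):
    c=cams.get_calibration(n);R=np.array(c["R"]);K=np.array(c["intrinsics"])
    d=R.T@np.linalg.solve(K,[p[0],p[1],1.]);return -R.T@np.array(c["t"]),d/np.linalg.norm(d)
def plane(n,p,z):
    o,d=ray(n,p);return o+d*(z-o[2])/d[2]
def tri(pt,ps):
    A=np.zeros((3,3));b=np.zeros(3);L=[ray("top",pt),ray("scene",ps)]
    for o,d in L:
        P=np.eye(3)-np.outer(d,d);A+=P;b+=P@o
    X=np.linalg.solve(A,b);return X,[np.linalg.norm((np.eye(3)-np.outer(d,d))@(X-o)) for o,d in L]
def proj(n,X):
    c=cams.get_calibration(n);q=np.array(c["intrinsics"])@(np.array(c["R"])@X+np.array(c["t"]));return q[:2]/q[2]
E
python3 - <<'E'
from h import *
np.set_printoptions(precision=4,suppress=True)
print("fin tri",tri((159.8,236.8),(209.2,188.6)),plane("top",(159.8,236.8),.096),plane("scene",(209.2,188.6),.096))
C=lambda x,y:(130+x/5,190+y/5); S=lambda x,y:(175+(x-400)/5,175+y/5)
for a,b in [((133,180),(118,285)),((178,178),(165,293))]:
    d=plane("top",C(*a),.096)-plane("top",C(*b),.096);print("edge",d,np.degrees(np.arctan2(d[1],d[0])))
d=plane("scene",S(607,54),.096)-plane("scene",S(535,84),.096);print("scene edge",d,np.degrees(np.arctan2(d[1],d[0])))
print("flange",plane("top",(172,244),.006))
p=plane("top",(167.6,207.6),.070);print("pad",p,tri((167.6,207.6),(228.6,188.6)))
# balls
for n,c0 in(("top",(307,196)),("scene",(310,227))):
    im=cv2.imread(f"pics/{n}0.png");g=cv2.cvtColor(im,cv2.COLOR_BGR2GRAY)
    x,y=c0;cr=cv2.resize(g[y-40:y+40,x-40:x+40],None,fx=5,fy=5,interpolation=cv2.INTER_CUBIC)
    h=cv2.HoughCircles(cr,cv2.HOUGH_GRADIENT,1,30,param1=80,param2=12,minRadius=35,maxRadius=65)
    if h is not None: print(n,[(c0[0]-40+a/5,c0[1]-40+b/5,R/5) for a,b,R in h[0][:4]])
    cv2.imwrite(f"pics/b_{n}.png",cr)
a=cv2.imread("pics/b_top.png");b=cv2.imread("pics/b_scene.png");cv2.imwrite("pics/b.png",np.hstack([a,b])*1)
E
```

```text
fin tri (array([0.4698, 0.3998, 0.0928]), [np.float64(0.0022745891666273573), np.float64(0.0022745891666273634)]) [0.4675 0.4004 0.096 ] [0.4688 0.3946 0.096 ]
edge [ 0.0357 -0.0041  0.    ] -6.627807618965903
edge [ 0.0391 -0.0035  0.    ] -5.159357395313181
scene edge [ 0.0384 -0.0063  0.    ] -9.388111403470807
flange [0.4674 0.399  0.006 ]
pad [0.5232 0.3941 0.07  ] (array([0.5248, 0.3941, 0.0667]), [np.float64(0.0012113578103286774), np.float64(0.0012113578103285204)])
scene [(np.float32(322.9), np.float32(254.3), np.float32(12.440001)), (np.float32(299.1), np.float32(215.3), np.float32(8.719999))]
```

View pics/b.png

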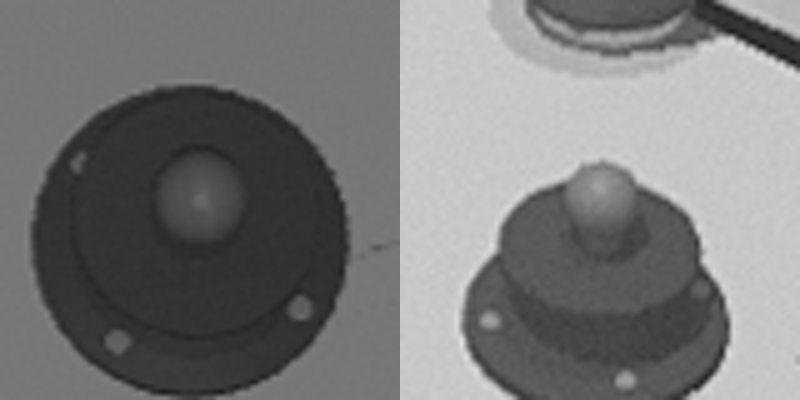

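The ball is centred at top (307,195.2) and scene (310.4,226.2). The coupler axis is about (0.468,0.399) with yaw about -6°. I'll set out above the coupler.

{"api": "play_rows", "payload": {
  "increments": [
    [[40, -17, -5], [0, 0, 4], 100],
    [[90, -38, -12], [0, 0, 9], 100],
    [[140, -58, -20], [0, 0, 14], 100],
    [[190, -80, -26], [0, 0, 18], 100],
    [[225, -94, -30], [0, 0, 20], 100],
    [[225, -94, -30], [0, 0, 20], 100],
    [[225, -94, -30], [0, 0, 20], 100]
  ]
}}

```text
clock: 0.98
eef_pos: [0.4679, 0.3991, 0.2008]
eef_rot: [-0.001, 0.055, 0.998, -0.0]
ft_force: [0.1, -0.0, -0.1]
opening: 0.0855
finger_force: 0.0
```

Run:
```python
from h import *
from scipy.spatial.transform import Rotation as Ro
np.set_printoptions(precision=4,suppress=True)
X,e=tri((307,195.2),(310.4,226.2));print("ball",X,e,plane("top",(307,195.2),.074),plane("scene",(310.4,226.2),.074))
print("shoulder",plane("top",(306.4,198.8),.05))
t=cv2.imread("pics/top0.png")
s=r.get_state();q=s["eef_rot"];M=Ro.from_quat([*q[1:],q[0]]).as_matrix();print(s["clock"],s["eef_pos"],M,s["opening"],s["ft_force"])
a=cams.camera("top")[:,:,::-1];b=cams.camera("scene")[:,:,::-1]
cv2.imwrite("pics/t2.png",a);cv2.imwrite("pics/s2.png",b)
f=lambda im,x,y:cv2.resize(im[y:y+150,x:x+130],None,fx=3,fy=3,interpolation=cv2.INTER_CUBIC)
cv2.imwrite("pics/c2.png",np.hstack([f(a,110,160),f(b,150,130)]))
```

```text
ball [0.5388 0.1476 0.075 ] [np.float64(0.0007749125366523354), np.float64(0.0007749125366522411)] [0.5385 0.1481 0.074 ] [0.5405 0.1479 0.074 ]
shoulder [0.5375 0.148  0.05  ]
0.975 [0.4679 0.3991 0.2008] [[-0.9939  0.1102 -0.0016]
 [ 0.1103  0.9939 -0.0003]
 [ 0.0015 -0.0005 -1.    ]] 0.08553236397455151 [ 0.0924 -0.0375 -0.0573]
```

View pics/c2.png

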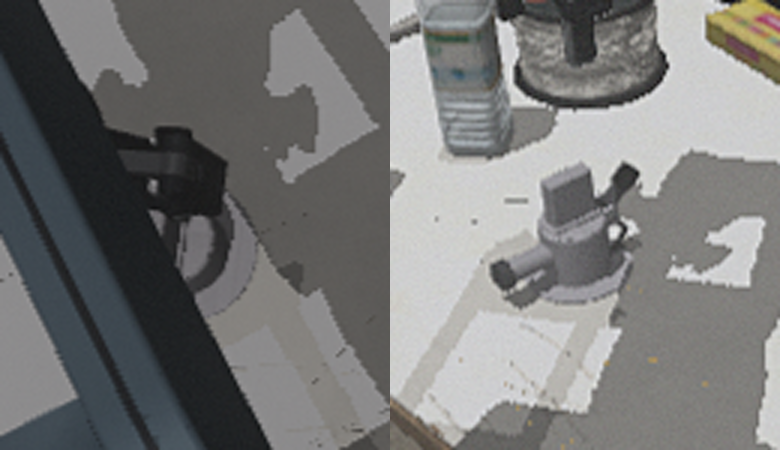

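The top crop shows the gripper over the coupler. In the scene crop the coupler is unmoved, with its lever raised. The ball is at (0.539,0.148,0.075), which agrees with 0.074. I'll descend and grip.

{"api": "play_rows", "payload": {
  "increments": [
    [[0, 0, -40], [0, 0, 0], 100],
    [[0, 0, -85], [0, 0, 0], 100],
    [[0, 0, -120], [0, 0, 0], 100],
    [[0, 0, -140], [0, 0, 0], 100],
    [[0, 0, -140], [0, 0, 0], 100],
    [[0, 0, -140], [0, 0, 0], 50],
    [[0, 0, -140], [0, 0, 0], 30],
    [[0, 0, -140], [0, 0, 0], 10],
    [[0, 0, -140], [0, 0, 0], 0],
    [[0, 0, -140], [0, 0, 0], 0],
    [[0, 0, -140], [0, 0, 0], 0],
    [[0, 0, -140], [0, 0, 0], 0]
  ]
}}

```text
clock: 2.58
eef_pos: [0.469, 0.3996, 0.0621]
eef_rot: [0.001, 0.055, 0.998, 0.001]
ft_force: [-1.2, 1.1, 6.1]
opening: 0.0153
finger_force: 60.1
```

{"api": "play_rows", "payload": {
  "increments": [
    [[0, 0, 0], [0, 0, 0], 0],
    [[0, 0, 5], [0, 0, 0], 0],
    [[0, 0, 15], [0, 0, 0], 0],
    [[0, 0, 35], [0, 0, 0], 0],
    [[0, 0, 65], [0, 0, 0], 0],
    [[0, 0, 90], [0, 0, 0], 0],
    [[0, 0, 100], [0, 0, 0], 0],
    [[0, 0, 100], [0, 0, 0], 0]
  ]
}}

```text
clock: 3.58
eef_pos: [0.4686, 0.3991, 0.1614]
eef_rot: [0.0, 0.055, 0.998, 0.0]
ft_force: [-0.1, -0.0, -7.3]
opening: 0.0153
finger_force: 59.0
```

{"api": "play_rows", "payload": {
  "increments": [
    [[0, 0, 20], [0, 0, 0], 0],
    [[5, -20, 40], [0, 0, 0], 0],
    [[16, -58, 40], [0, 0, 0], 0],
    [[28, -100, 40], [0, 0, 0], 0],
    [[40, -142, 40], [0, 0, 0], 0],
    [[52, -184, 40], [0, 0, 0], 0],
    [[62, -222, 40], [0, 0, 0], 0],
    [[68, -244, 40], [0, 0, 0], 0],
    [[70, -251, 40], [0, 0, 0], 0],
    [[70, -251, 40], [0, 0, 0], 0],
    [[70, -251, 40], [0, 0, 0], 0]
  ]
}}

```text
clock: 4.95
eef_pos: [0.5381, 0.1489, 0.2012]
eef_rot: [-0.0, 0.054, 0.999, 0.0]
ft_force: [0.4, -0.1, -6.2]
opening: 0.0153
finger_force: 59.7
```

Run:
```python
from h import *
np.set_printoptions(precision=4,suppress=True)
s=r.get_state();print(s["clock"],s["eef_pos"],s["eef_rot"],s["opening"],s["ft_force"],s["wrist_torque"])
a=cams.camera("top")[:,:,::-1];b=cams.camera("scene")[:,:,::-1]
f=lambda im,x,y:cv2.resize(im[y:y+150,x:x+100],None,fx=4,fy=4,interpolation=cv2.INTER_CUBIC)
cv2.imwrite("pics/t3.png",a);cv2.imwrite("pics/s3.png",b)
cv2.imwrite("pics/c3.png",np.hstack([f(a,257,120),f(b,260,120)]))
print(proj("top",np.array([.539,.148,.14])),proj("scene",np.array([.539,.148,.14])))
```

```text
4.95 [0.5381 0.1489 0.2012] [-0.0003  0.0545  0.9985  0.0002] 0.015273683181429501 [ 0.3623 -0.133  -6.2058] [ 0.0365 -0.0206  0.0208]
[309.1463 185.582 ] [311.2674 202.1012]
```

View pics/c3.png

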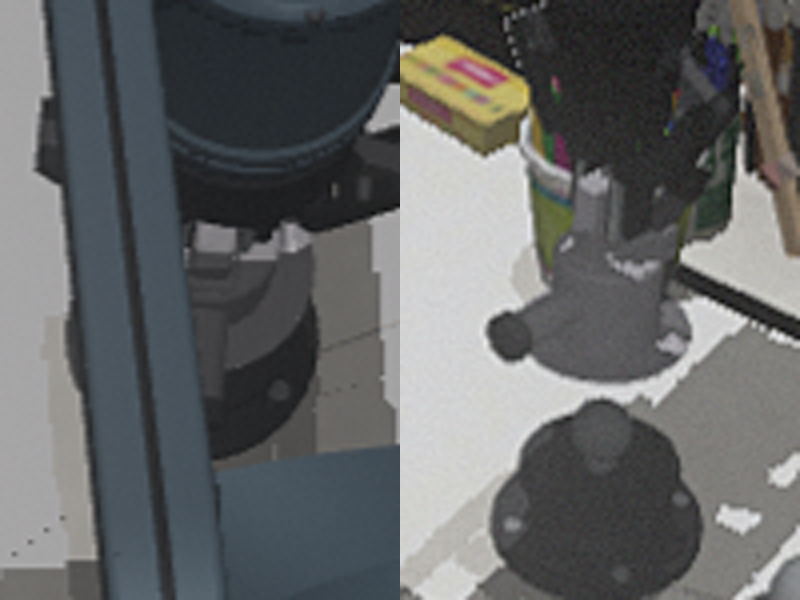

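The scene crop shows the coupler upright, with its flange spanning crop x of about 522 to 692, above the ball at crop (602,430). It looks aligned to 1–2 mm. I'll correct slightly, go lower and look closely.

{"api": "play_rows", "payload": {
  "increments": [
    [[1, -1, -10], [0, 0, 0], 0],
    [[1, -1, -25], [0, 0, 0], 0],
    [[1, -1, -38], [0, 0, 0], 0],
    [[1, -1, -38], [0, 0, 0], 0],
    [[1, -1, -38], [0, 0, 0], 0]
  ]
}}

```text
clock: 5.68
eef_pos: [0.5398, 0.1471, 0.1633]
eef_rot: [0.0, 0.055, 0.998, 0.0]
ft_force: [0.5, 0.3, -5.5]
opening: 0.0153
finger_force: 59.5
```

Run:
```python
from h import *
np.set_printoptions(precision=4,suppress=True)
s=r.get_state();print(s["clock"],s["eef_pos"],s["ft_force"])
b=np.mean([cams.camera("scene")[:,:,::-1].astype(float) for _ in range(4)],0)
b=np.clip(b*1.6,0,255).astype(np.uint8)
cv2.imwrite("pics/c4.png",cv2.resize(b[178:268,262:362],None,fx=6.6,fy=6.6,interpolation=cv2.INTER_CUBIC))
th=np.linspace(0,2*np.pi,721)
z0=s["eef_pos"][2]-.0621
for z,c in((z0,(.539,.148)),(z0+.003,(.539,.148)),(.05,(.539,.148))):
    P=np.array([proj("scene",np.array([c[0]+.045*np.cos(t),c[1]+.045*np.sin(t),z])) for t in th])
    Q=(P-[262,178])*6.6;print(round(z,4),"L",Q[Q[:,0].argmin()],"R",Q[Q[:,0].argmax()],"B",Q[Q[:,1].argmax()],"T",Q[Q[:,1].argmin()])
```

```text
5.675 [0.5398 0.1471 0.1633] [ 0.5131  0.3332 -5.5444]
0.1012 L [180.026  254.5728] R [460.3562 264.1616] B [327.5358 347.1131] T [312.9112 171.1103]
0.1042 L [180.1255 247.2961] R [461.0508 256.8774] B [327.9646 339.7295] T [313.2766 163.9487]
0.05 L [178.3891 374.2625] R [448.9354 383.1743] B [320.4935 468.3706] T [306.8912 289.0749]
```

View pics/c4.png

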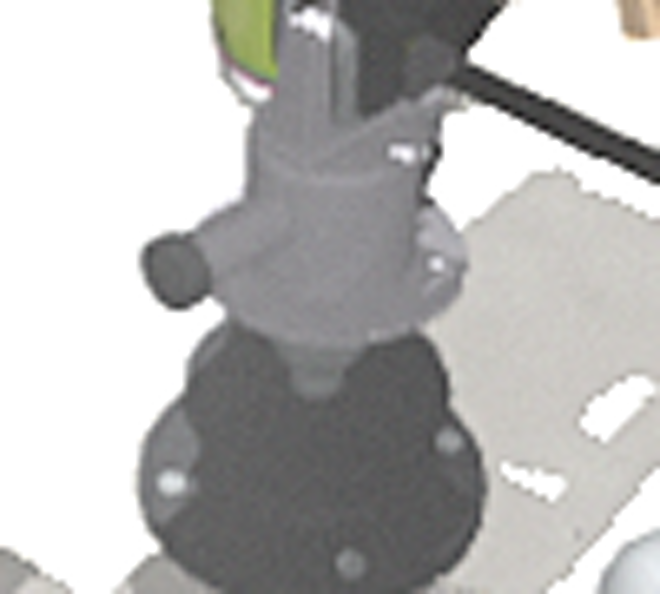

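The crop shows the flange's right edge at 466 (predicted 461) and its bottom at 347 (predicted 347). The stem is centred near 317 under the cup, and the lever is up. The misalignment is about 1 mm, well inside the 3 mm clearance. I'll lower it while watching the force.

{"api": "play_rows", "payload": {
  "increments": [
    [[-0.5, 0.7, -4], [0, 0, 0], 0],
    [[-0.5, 0.7, -9], [0, 0, 0], 0],
    [[-0.5, 0.7, -14], [0, 0, 0], 0],
    [[-0.5, 0.7, -19], [0, 0, 0], 0],
    [[-0.5, 0.7, -24], [0, 0, 0], 0],
    [[-0.5, 0.7, -24], [0, 0, 0], 0]
  ]
}}

```text
clock: 6.62
eef_pos: [0.5387, 0.1478, 0.1387]
eef_rot: [-0.001, 0.055, 0.998, -0.0]
ft_force: [0.6, 0.3, -6.1]
opening: 0.0149
finger_force: 59.6
```

{"api": "play_rows", "payload": {
  "increments": [
    [[0, 0, -4], [0, 0, 0], 0],
    [[0, 0, -8], [0, 0, 0], 0],
    [[0, 0, -12], [0, 0, 0], 0],
    [[0, 0, -16], [0, 0, 0], 0],
    [[0, 0, -20], [0, 0, 0], 0],
    [[0, 0, -23], [0, 0, 0], 0],
    [[0, 0, -23], [0, 0, 0], 0]
  ]
}}

```text
clock: 7.5
eef_pos: [0.5388, 0.1478, 0.116]
eef_rot: [-0.0, 0.055, 0.998, -0.0]
ft_force: [-0.7, -0.0, -6.1]
opening: 0.0152
finger_force: 59.6
```

{"api": "play_rows", "payload": {
  "increments": [
    [[0, 0, -1], [0, 0, 0], 0],
    [[0, 0, -2], [0, 0, 0], 0],
    [[0, 0, -3], [0, 0, 0], 0],
    [[0, 0, -4], [0, 0, 0], 0],
    [[0, 0, -4], [0, 0, 0], 0]
  ]
}}

```text
clock: 8.12
eef_pos: [0.539, 0.1479, 0.1122]
eef_rot: [-0.0, 0.055, 0.998, -0.0]
ft_force: [-0.3, 0.7, -6.2]
opening: 0.015
finger_force: 59.6
```

{"api": "play_rows", "payload": {
  "increments": [
    [[0, 0, -0.5], [0, 0, 0], 0],
    [[0, 0, -1], [0, 0, 0], 0],
    [[0, 0, -1], [0, 0, 0], 0]
  ]
}}

```text
clock: 8.5
eef_pos: [0.5391, 0.1479, 0.112]
eef_rot: [0.0, 0.055, 0.998, -0.0]
ft_force: [-3.6, 0.1, 3.2]
opening: 0.0151
finger_force: 61.0
```

{"api": "play_rows", "payload": {
  "increments": [
    [[0, 0, -0.7], [0, 0, 0], 0],
    [[0, 0, -0.7], [0, 0, 0], 0]
  ]
}}

```text
clock: 8.75
eef_pos: [0.5391, 0.1479, 0.112]
eef_rot: [0.0, 0.055, 0.998, 0.0]
ft_force: [-5.3, -1.4, 9.1]
opening: 0.0154
finger_force: 62.1
```

Run:
```python
from h import *
s=r.get_state();print(s["clock"],s["eef_pos"],s["ft_force"],s["wrist_torque"])
b=np.mean([cams.camera("scene")[:,:,::-1].astype(float) for _ in range(3)],0)
b=np.clip(b*1.6,0,255).astype(np.uint8)
cv2.imwrite("pics/c5.png",cv2.resize(b[188:278,262:362],None,fx=6.6,fy=6.6,interpolation=cv2.INTER_CUBIC))
```

```text
8.75 [0.53906436 0.14785557 0.11200116] [-5.25824526 -1.39257957  9.11844936] [-0.09667687  0.92089374 -0.00586684]
```

View pics/c5.png

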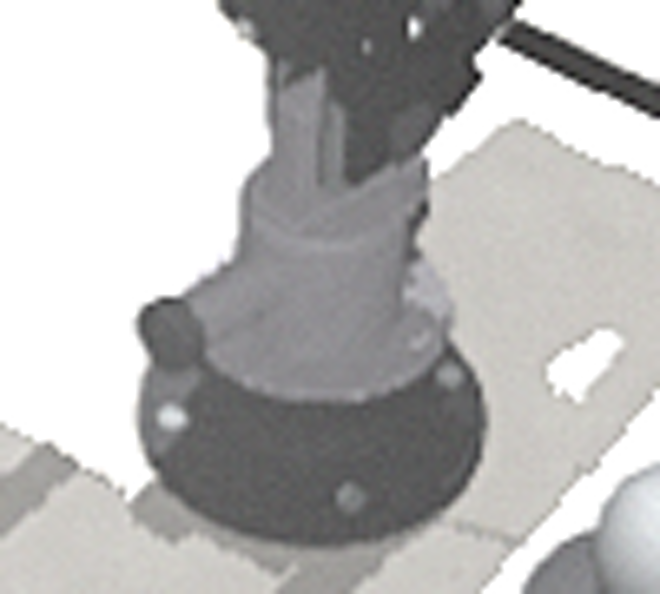

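The crop shows the flange sitting flush on the shoulder with no gap, at the expected height of z = 0.112. I'll release and rise.

{"api": "play_rows", "payload": {
  "increments": [
    [[0, 0, 1], [0, 0, 0], 0],
    [[0, 0, 1], [0, 0, 0], 10],
    [[0, 0, 1], [0, 0, 0], 25],
    [[0, 0, 1], [0, 0, 0], 40],
    [[0, 0, 1], [0, 0, 0], 60],
    [[0, 0, 1], [0, 0, 0], 60],
    [[0, 0, 1], [0, 0, 0], 60],
    [[0, 0, 10], [0, 0, 0], 60],
    [[0, 0, 30], [0, 0, 0], 60],
    [[0, 0, 60], [0, 0, 0], 60],
    [[0, 0, 90], [0, 0, 0], 60],
    [[0, 0, 90], [0, 0, 0], 60]
  ]
}}

```text
clock: 10.4
eef_pos: [0.5409, 0.148, 0.2038]
eef_rot: [0.003, 0.055, 0.998, 0.0]
ft_force: [0.3, -0.0, 0.6]
opening: 0.0515
finger_force: 0.0
```

{"api": "play_rows", "payload": {
  "increments": [
    [[20, -2, 0], [0, 0, 0], 30],
    [[45, -5, 0], [0, 0, 0], 0],
    [[57, -6.5, 0], [0, 0, 0], 0],
    [[57, -6.5, 0], [0, 0, 0], 0],
    [[57, -6.5, 0], [0, 0, 0], 0],
    [[57, -6.5, 0], [0, 0, 0], 0]
  ]
}}

```text
clock: 11.15
eef_pos: [0.5953, 0.1415, 0.2006]
eef_rot: [-0.0, 0.055, 0.999, 0.0]
ft_force: [0.9, 0.9, 0.2]
opening: 0.0001
finger_force: 0.0
```

Run:
```python
from h import *
s=r.get_state();print(s["clock"],s["eef_pos"],s["ft_force"],s["opening"])
b=np.mean([cams.camera("scene")[:,:,::-1].astype(float) for _ in range(3)],0)
b=np.clip(b*1.5,0,255).astype(np.uint8)
cv2.imwrite("pics/c6.png",cv2.resize(b[145:265,262:372],None,fx=5,fy=5,interpolation=cv2.INTER_CUBIC))
```

```text
11.15 [0.59534501 0.14153808 0.20064658] [0.93111535 0.87553354 0.15119295] 0.00010691033973907169
```

View pics/c6.png

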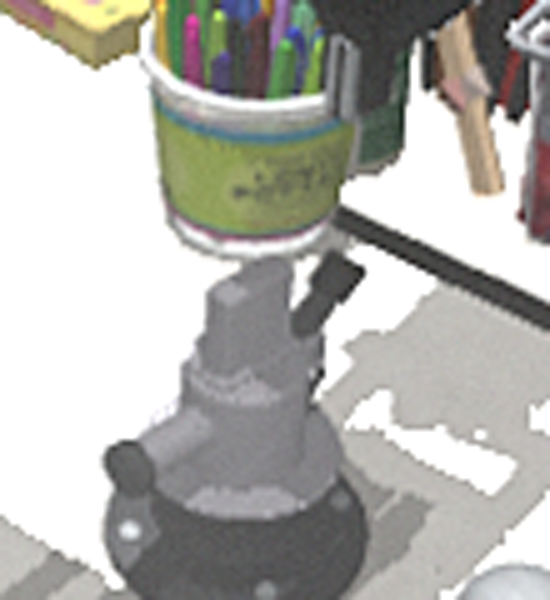

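The lever is raised and free at crop (340,275), the coupler stands seated, and the shut fingers are above the pad. I'll press straight down.

{"api": "play_rows", "payload": {
  "increments": [
    [[1.5, 0, -25], [0, 0, 0], 0],
    [[1.5, 0, -50], [0, 0, 0], 0],
    [[1.5, 0, -65], [0, 0, 0], 0],
    [[1.5, 0, -72], [0, 0, 0], 0],
    [[1.5, 0, -78], [0, 0, 0], 0],
    [[1.5, 0, -84], [0, 0, 0], 0],
    [[1.5, 0, -89], [0, 0, 0], 0],
    [[1.5, 0, -93], [0, 0, 0], 0],
    [[1.5, 0, -96], [0, 0, 0], 0],
    [[1.5, 0, -96], [0, 0, 0], 0]
  ]
}}

```text
clock: 12.55
eef_pos: [0.5971, 0.1414, 0.1042]
eef_rot: [-0.001, 0.055, 0.998, -0.0]
ft_force: [0.8, 0.1, -0.9]
opening: -0.0001
finger_force: 0.0
```

{"api": "play_rows", "payload": {
  "increments": [
    [[0, 0, -1], [0, 0, 0], 0],
    [[0, 0, -2], [0, 0, 0], 0],
    [[0, 0, -3], [0, 0, 0], 0],
    [[0, 0, -3], [0, 0, 0], 0]
  ]
}}

```text
clock: 13.05
eef_pos: [0.5976, 0.1413, 0.102]
eef_rot: [0.0, 0.055, 0.998, -0.0]
ft_force: [-1.6, -0.5, 4.0]
opening: -0.0001
finger_force: 1.8
```

{"api": "play_rows", "payload": {
  "increments": [
    [[0, 0, -0.7], [0, 0, 0], 0],
    [[0, 0, -1.4], [0, 0, 0], 0],
    [[0, 0, -1.4], [0, 0, 0], 0]
  ]
}}

```text
clock: 13.42
eef_pos: [0.5983, 0.1413, 0.1016]
eef_rot: [0.001, 0.055, 0.998, 0.0]
ft_force: [-1.6, -0.5, 8.2]
opening: -0.0003
finger_force: 4.3
```

{"api": "play_rows", "payload": {
  "increments": [
    [[0, 0, -0.7], [0, 0, 0], 0],
    [[0, 0, -0.7], [0, 0, 0], 0],
    [[0, 0, 2], [0, 0, 0], 0],
    [[0, 0, 15], [0, 0, 0], 0],
    [[0, 0, 45], [0, 0, 0], 0],
    [[0, 0, 90], [0, 0, 0], 0],
    [[0, 0, 130], [0, 0, 0], 0],
    [[-20, 60, 140], [0, 0, 0], 0],
    [[-40, 110, 140], [0, 0, 0], 0],
    [[-60, 150, 140], [0, 0, 0], 0],
    [[-60, 150, 140], [0, 0, 0], 0]
  ]
}}

```text
clock: 14.8
eef_pos: [0.5358, 0.2943, 0.2408]
eef_rot: [-0.0, 0.053, 0.999, 0.0]
ft_force: [0.9, -1.0, 0.8]
opening: 0.0001
finger_force: 0.0
```

Run:
```python
from h import *
b=np.mean([cams.camera("scene")[:,:,::-1].astype(float) for _ in range(3)],0)
a=np.mean([cams.camera("top")[:,:,::-1].astype(float) for _ in range(3)],0)
f=lambda im,x,y:cv2.resize(np.clip(im[y:y+110,x:x+78]*1.5,0,255).astype(np.uint8),None,fx=5,fy=5,interpolation=cv2.INTER_CUBIC)
cv2.imwrite("pics/c7.png",np.hstack([f(a,268,140),f(b,275,175)]))
s=r.get_state();print(s["clock"],s["eef_pos"],s["ft_force"])
z=.05;x=np.array([.994,-.11,0]);A=np.array([.539,.148,z])
for n,o in(("top",(268,140,0)),("scene",(275,175,390))):
  for l,q in(("down",A+.062*x+[0,0,.052]),("up",A+.051*x+[0,0,.072])):
    p=proj(n,q);print(n,l,((p-o[:2])*5+[o[2],0]).round())
```

```text
15.1 [0.53826867 0.29013102 0.24020688] [ 0.33043989 -0.05355068 -1.10919773]
top down [213.  82.]
top up [214.  95.]
scene down [667. 148.]
scene up [653. 121.]
```

View pics/c7.png

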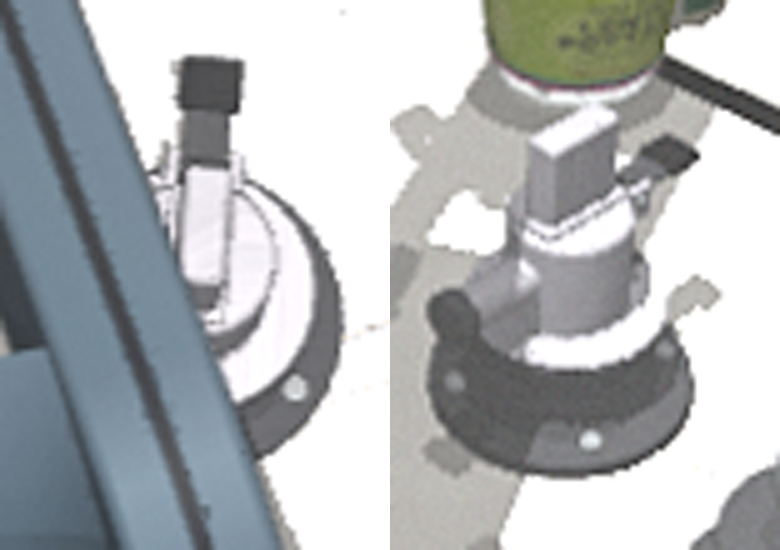

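The pad is at scene crop (668,153) and top crop (211,83). Both match the predicted "down" positions of (667,148) and (213,82). The coupler is seated flush and the robot is clear.

```bash
python3 -c "
from plant import r
print(r.close_job())"
```

```text
the job is handed in; nothing more can be done
None
```

The coupler sits flush on the smaller ball's stand with its latch lever pressed fully down, and I handed the job in at about 15 s with the gripper clear.

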